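# Clear the chips and hold the rib for screwing

## Robot

A 6-joint arm with a two-finger parallel gripper is mounted at the origin on the work surface. World frame = base frame: x ahead of the robot, y to its left, z up, the work surface at z = 0. Lengths are in mm, angles in rad, forces in N, time in s.
With the tool pointing down it reaches from about 275 to 825 mm from the base axis. Payload 4.9 kg.
Tool frame: the origin (TCP) lies at the very end of the fingers, on their centre line; the grasp point (between the pads) lies robot.tcp_to_grasp behind it (robot.tcp_to_grasp is the distance from the TCP to the grasp point, in mm); z points along the fingers, y is the line along which they close (so a half turn about z gives the same grasp; the last joint's range is limited). The gripper opens to 85 mm and grips with 20 to 120 N. Pads are 22 mm wide; open, the fingers measure 114 mm over their backs; the gripper's body (76 mm by 85 mm) begins 54 mm behind the grasp point. The pads swing forward as they close: fully open they stand 13 mm farther back than shut.
Start: joints at [-1.478, 0.326, -0.193, 1.052, 0, 1.437], TCP at [123.684, -535.93, 231.281] pointing down, gripper open.
Joint ranges: [-2.65, 2.65], [-0.97, 1.79], [-1.3, 1.35], [-1.93, 2.1], [-1.47, 1.37], [-3.14, 3.14]. Speed limits (rad/s): [2.57, 2.57, 3.14, 3.14, 3.14, 3.14].

## Interface

Orientations are given as a rotation vector (axis times angle).
In Python, from bench import robot, viewer, finder gives the robot as it stands.
- The arm moves only by the tool servo_tool, never from a script. Its argument "series" is a list of rows, each an object of numbers: "x", "y", "z": the shift along the world's x, y, z in m; "rx", "ry", "rz": the turn, a rotation vector about the world's x, y, z in degrees; "grip": the finger opening in m, from 0 to 0.0854. In form: [{"x": .., "y": .., "z": .., "rx": .., "ry": .., "rz": .., "grip": ..}, ...]. A call has 1 to 12 rows; each row is the pose to reach, as a shift and turn from the pose commanded when the call began; what a row does not reach only later rows make up. A row lasts 1/12 s, in which the tool goes at most 41.7 mm and 7.16 degrees, less where a joint would pass 70% of its speed; a pose out of reach is approached as far as the arm can. A call with a gripper value outside its range is refused whole. The fingers move at their own pace and stop on an object; "force" is the grip in N (left out, the last holds). Time passes only in rows, so rows that repeat a pose let the fingers close. It gives the time, the measured TCP pose, the force, the opening and the grip force at its end, in the units of the state.
- robot.state(): the state, without advancing time (a new reading comes with each control period).
- viewer.get_image(name): name is "side" or "top" or "wrist"; returns a dict with "pixels" (400x640x3 uint8, red, green, blue), "vfov" (degrees; the focal length in pixels is half the picture's height over the tangent of half this angle, whatever the lens; pixels are square), "cx", "cy" (the principal point, pixels), "dist_coeffs" ([k1, k2, p1, p2, k3] as OpenCV has them; the pictures are not rectified), "world_to_cam" (4x4, takes a point from world to camera coordinates). Camera axes: x right, y down, z forward; pixel columns grow to the right and rows downward; lengths in mm; the calibration is good to about 2 mm. A picture is of the moment at which its call begins. There is no depth.
- robot.sign_off(): hands the job in; it is judged then, once.
Trained networks look in the newest picture that a camera, given by its name, has taken for a name from the list of things; names that differ only in an ending like _2 or _b are one class to them, and where a whole thing is asked for, a point or a joint stands for the part that bears it (a point fixed in the world has none). Each returns a list of dicts, best first, with "confidence" (0 to 1); they miss things now and then, are a little off and sometimes report something else, mostly with a low value. They report only what shows in the picture. A call takes as long as a camera call.
- finder.spot_in(camera, thing): "rect" ([left, top, right, bottom] as shares, 0 to 1, of the picture: columns of its width, rows of its height, round what is visible of it).
- finder.outline_of(camera, thing): "mask" (400x640 bool, what is visible of it) and "rect" ([left, top, right, bottom] as shares, 0 to 1, of the picture: columns of its width, rows of its height, round what is visible of it).
The state is a dict: "clock": time; "qpos": joint angles; "joint_velocities": joint speeds; "joint_efforts": joint torques, N m; "tool_pos": TCP position; "eef_rot": TCP orientation; "wrist_force": force on the tool from outside, world axes, zero at the start; "moment": the same for the moment, N m; "opening": finger opening in mm; "finger_force": force on a finger pad.
Only numpy, scipy, OpenCV 4.12 (cv2) and the standard library are available. Lean on these libraries where they do the work, as an engineer would, in place of code of your own. Each camera call takes 0.05 s, during which the arm holds its last target. There are 200 camera calls.

## Task

Sweep all the loose wood chips off the stand's base board onto the bench with the scraper block, not with your fingers, and put the scraper back down on the bench. Then stand the stepped rib on the base between the pencil lines, tall end flush against the back board, and press it there with a steady push of about 12 N (at least 6, at most 18; never ram anything into the back board) so that I can drive the screws from behind: your program finishes while you are still holding and pressing it. Leave everything else on the bench where it is.

Things in the scene. Friction and masses are not known exactly. Their poses are not given: they have to be found in the camera images.
- base: Fixed plywood base board of the stand on a rubber mat; its top is 21 mm above the bench. Origin: on the bench, under the seam where back board and base meet, midway between the pencil lines. x points into the back board (about away from the robot), y along it, z up. It reaches from x = -115 mm (open front edge) to +50 mm, and to y = -130 and +130 mm (open ends).
- back: Fixed, rigid upright back board on the base: front face in the plane x = 0, 15 mm thick, 260 mm long, 62 mm high above the base; two screws are started in it from behind at y = 0. Origin and axes as seam. Behind it (x 15 to 165 mm, y about -95 and +95 mm) two toggle clamps, under 60 mm above the bench, hold the base down.
- seam (a point): Point on the base top (21 mm above the bench) at the back board's front face, midway between two pencil lines 19 mm apart that run 100 mm forward and mark the rib's place. Axes: x into the back board, y along it, z up. The finished place of rib_end.
- rib: Loose stepped plywood rib standing on the bench to one side of the stand: 96 mm long (x), 18 mm thick (y); the +x half is 62 mm high, the -x half 30 mm. 40 to 90 g. Origin: centre of its underside, below the step; x points to the tall end and, in place, along the base's x axis. Grip it across its 18 mm thickness on the tall half.
- rib_end (a point): Foot of the rib's tall end face, mid-thickness, 48 mm from the rib's origin along its x; axes as rib.
- scraper: Loose scraper block standing on the bench on the other side of the stand from the rib: wood, 110 mm long (x), 28 mm thick (y), 60 mm high, with a 2 mm steel blade 26 mm high along the foot of its -y face, flush with the underside. 110 to 230 g. Origin: centre of its underside. Grip it across its thickness, fingertips above 12 mm to clear the chips.
- chip0: Loose dark wood chip, 30 x 18 x 8 mm, 11 g, lying flat on the base in front of the back board (its origin starts 25 to 85 mm in front of it and within 76 mm of the rib's middle line). Origin: centre of its underside, z up.
- chip1: Loose dark wood chip, 26 x 20 x 9 mm, 11 g, lying flat on the base in front of the back board (its origin starts 25 to 85 mm in front of it and within 76 mm of the rib's middle line). Origin: centre of its underside, z up.
- chip2: Loose dark wood chip, 32 x 14 x 10 mm, 11 g, lying flat on the base in front of the back board (its origin starts 25 to 85 mm in front of it and within 76 mm of the rib's middle line). Origin: centre of its underside, z up.
- chip3: Loose dark wood chip, 28 x 16 x 8 mm, 11 g, lying flat on the base in front of the back board (its origin starts 25 to 85 mm in front of it and within 76 mm of the rib's middle line). Origin: centre of its underside, z up.
- glue_bottle: Bystander: white glue bottle with black nozzle, 62 mm in diameter, 166 mm high, standing. Origin: centre of its underside.
- screw_tub: Bystander: clear tub of screws, 85 x 65 mm, 35 mm high. Origin: centre of its underside.
- screwdriver: Bystander: screwdriver, 190 mm long, lying on the bench left of the stand. Its x axis runs along it to the tip.
- tape_measure: Bystander: yellow tape measure, 64 x 34 mm, 60 mm high. Origin: centre of its underside.

How it is judged (in metres and radians):
On the way, in this order (a step that is already met when the one before it is completed fails the run):
1. all four chips are off the base, swept with the scraper in the fingers ((height (world z) of chip0 below 0.017 m or y of chip0 in the frame of base above 0.132 m or y of chip0 in the frame of base below -0.132 m or x of chip0 in the frame of base below -0.117 m or x of chip0 in the frame of base above 0.052 m) and (height (world z) of chip1 below 0.017 m or y of chip1 in the frame of base above 0.132 m or y of chip1 in the frame of base below -0.132 m or x of chip1 in the frame of base below -0.117 m or x of chip1 in the frame of base above 0.052 m) and (height (world z) of chip2 below 0.017 m or y of chip2 in the frame of base above 0.132 m or y of chip2 in the frame of base below -0.132 m or x of chip2 in the frame of base below -0.117 m or x of chip2 in the frame of base above 0.052 m) and (height (world z) of chip3 below 0.017 m or y of chip3 in the frame of base above 0.132 m or y of chip3 in the frame of base below -0.132 m or x of chip3 in the frame of base below -0.117 m or x of chip3 in the frame of base above 0.052 m) and contact force between the fingers and scraper above 1 N), for 0.1 s.
2. the scraper is put down on the bench and released ((height (world z) of chip0 below 0.017 m or y of chip0 in the frame of base above 0.132 m or y of chip0 in the frame of base below -0.132 m or x of chip0 in the frame of base below -0.117 m or x of chip0 in the frame of base above 0.052 m) and (height (world z) of chip1 below 0.017 m or y of chip1 in the frame of base above 0.132 m or y of chip1 in the frame of base below -0.132 m or x of chip1 in the frame of base below -0.117 m or x of chip1 in the frame of base above 0.052 m) and (height (world z) of chip2 below 0.017 m or y of chip2 in the frame of base above 0.132 m or y of chip2 in the frame of base below -0.132 m or x of chip2 in the frame of base below -0.117 m or x of chip2 in the frame of base above 0.052 m) and (height (world z) of chip3 below 0.017 m or y of chip3 in the frame of base above 0.132 m or y of chip3 in the frame of base below -0.132 m or x of chip3 in the frame of base below -0.117 m or x of chip3 in the frame of base above 0.052 m) and height (world z) of scraper below 0.02 m and contact force between the fingers and scraper below 0.1 N and contact force between scraper and base below 0.1 N and linear speed of scraper below 0.02 m/s), for 0.2 s.
At the end, for the whole second after the job is handed in: The robot holds the rib on the base (within 3 mm, tilt < 0.06 rad), tall end against the back board (3 mm, square to 0.06 rad), centred within 5 mm, pressed with 6 to 18 N; every chip's centre is past the base's edge or below its top; the scraper rests released on the bench (all of step 2 and contact force between rib and back between 6 and 18 N and x of rib_end in the frame of seam between -0.003 and 0.003 m and y of rib_end in the frame of seam between -0.005 and 0.005 m and z of rib_end in the frame of seam between -0.003 and 0.003 m and angle between the x axis of rib and the x axis of base, either way round below 0.06 rad and angle between rib's own z axis and vertical below 0.06 rad and contact force between the fingers and rib above 2 N and linear speed of rib below 0.01 m/s and contact force between rib and scraper below 0.1 N); the arm keeps its last pose, push and grip.
It fails at once if a bystander is displaced by more than 25 mm (distance of any of glue_bottle, screw_tub, screwdriver, tape_measure from where it was at the start of the episode above 0.025 m).
It fails at once if the fingers touch a chip (contact force between the fingers and chip0 above 1 N or contact force between the fingers and chip1 above 1 N or contact force between the fingers and chip2 above 1 N or contact force between the fingers and chip3 above 1 N).
It fails at once if the rib, the scraper or the gripper is rammed into the back board with more than 40 N (contact force between any of rib, scraper, the arm, the fingers and back above 40 N).
It also fails if it takes over 69 s, if anything falls off the work surface, if the arm or the gripper's body presses on something with over 40 N, if the wrist force passes 120 N, or if a joint passes its speed limit or range.

## Working session

There is one attempt and no reset: what is moved stays moved. The work goes in short steps, Python scripts to look and compute and a tool call to move; the robot and the scene stay as the last step left them, time stands still between calls to the robot, and variables do not carry over. Pictures are saved under pics/ and viewed, at most 10 in all, crops included, and the job is handed in when it is done.

Besides the shell and the picture viewer there is one more tool, called after "Call:" as name(argument=value, ...) on one line, values as JSON. servo_tool: Moves the arm, as the interface text tells. Its arguments: {"type":"object","properties":{"series":{"type":"array","items":{"type":"object","properties":{"x":{"type":"number"},"y":{"type":"number"},"z":{"type":"number"},"rx":{"type":"number"},"ry":{"type":"number"},"rz":{"type":"number"},"grip":{"type":"number"}}}},"force":{"type":"number"}},"required":["series"]}

```bash
mkdir -p pics; ls; cat > h.py <<'E'
import numpy as np, cv2
from bench import robot, viewer, finder
def cam(n):
    g=viewer.get_image(n); f=200/np.tan(np.radians(g["vfov"])/2)
    g["K"]=np.array([[f,0,g["cx"]],[0,f,g["cy"]],[0,0,1.]]); g["d"]=np.array(g["dist_coeffs"],float); g["T"]=np.array(g["world_to_cam"],float); return g
def proj(g,P):
    T=g["T"]; return cv2.projectPoints(np.array(P,float).reshape(-1,1,3),cv2.Rodrigues(T[:3,:3])[0],T[:3,3],g["K"],g["d"])[0][:,0]
def ray(g,uv):
    n=cv2.undistortPoints(np.array(uv,float).reshape(-1,1,2),g["K"],g["d"])[:,0]
    R=g["T"][:3,:3]; d=np.c_[n,np.ones(len(n))]@R; return -R.T@g["T"][:3,3],d
def onz(g,uv,z):
    o,d=ray(g,uv); return o+d*((z-o[2])/d[:,2])[:,None]
def save(g,n): cv2.imwrite("pics/"+n+".png",g["pixels"][:,:,::-1])
E
python3 - <<'E'
from h import *
print(robot.state(), robot.tcp_to_grasp)
T={}
for n in("top","side"):
    g=cam(n);save(g,n+"0");print(n,g["vfov"],g["d"],(-g["T"][:3,:3].T@g["T"][:3,3]).round())
    for t in("base","back","rib","scraper","chip0","chip1","chip2","chip3","glue_bottle","screw_tub","screwdriver","tape_measure"):
        for o in finder.outline_of(n,t)[:4]:
            if o["confidence"]<.3: continue
            m=o["mask"].astype(np.uint8);v,u=np.nonzero(m)
            c,(w,h),a=cv2.minAreaRect(np.c_[u,v].astype(np.float32))
            print(t,round(o["confidence"],2),np.round(c),round(w),round(h),round(a),len(u),"onz0",onz(g,[c],0)[0].round())
E
```

```text
pics
{'clock': 0.0, 'qpos': array([-1.47816618e+00,  3.26953852e-01, -1.93600249e-01,  1.05197077e+00,
        1.27557367e-05,  1.43658617e+00]), 'joint_velocities': array([ 5.37972944e-05, -5.10634299e-04, -9.21311850e-04,  9.87686478e-04,
        2.36075001e-04, -3.56221162e-04]), 'joint_efforts': array([-1.59915013e-03, -4.43400013e+01,  2.62440509e+01,  1.53905503e-02,
       -2.04622133e-04,  5.12071153e-06]), 'tool_pos': array([ 123.65045665, -535.3264156 ,  230.49017778]), 'eef_rot': array([-3.11969057e+00, -3.55360871e-01, -7.64351605e-05]), 'wrist_force': array([-0.37520123, -0.29410314, -0.13036173]), 'moment': array([ 0.025071  , -0.00415228,  0.04290659]), 'finger_force': 0.0, 'opening': 85.51580777939782} 18.700000000000003
top 53.22294966405182 [-0.09219952  0.          0.          0.          0.        ] [ 499.   -0. 1103.]
base 0.74 [347. 198.] 99 100 77 6108 onz0 [604. -46.   0.]
back 0.79 [347. 201.] 7 98 76 628 onz0 [597. -47.   0.]
rib 0.84 [461. 257.] 14 38 27 439 onz0 [ 435. -356.    0.]
scraper 0.96 [210. 260.] 42 18 85 713 onz0 [443. 338.   0.]
chip0 0.54 [360
[... 1598 characters left out ...]
[317. 240.] 6 4 45 25 onz0 [536. -97.   0.]
chip2 0.53 [310. 219.] 6 7 90 42 onz0 [546.   9.  -0.]
chip2 0.49 [295. 214.] 6 6 90 44 onz0 [507.  50.  -0.]
chip3 0.55 [317. 240.] 6 4 45 25 onz0 [536. -97.   0.]
chip3 0.53 [310. 219.] 6 7 90 42 onz0 [546.   9.  -0.]
chip3 0.49 [295. 214.] 6 6 90 44 onz0 [507.  50.  -0.]
glue_bottle 0.61 [324. 145.] 44 16 90 597 onz0 [735. 496.   0.]
glue_bottle 0.45 [317. 239.] 7 5 45 34 onz0 [537. -93.   0.]
screw_tub 0.72 [409. 285.] 30 43 83 1091 onz0 [ 704. -338.    0.]
screwdriver 0.57 [261. 155.] 5 24 81 121 onz0 [473. 488.   0.]
screwdriver 0.43 [317. 240.] 7 6 90 46 onz0 [537. -95.  -0.]
tape_measure 0.77 [363. 342.] 18 47 7 719 onz0 [ 534. -468.    0.]
```

```bash
python3 - <<'E'
import cv2
t=cv2.imread("pics/top0.png")[120:300,150:540]; cv2.imwrite("pics/t0c.png",cv2.resize(t,(780,360),interpolation=cv2.INTER_CUBIC))
s=cv2.imread("pics/side0.png"); s=s[120:340,230:430]; cv2.imwrite("pics/s0c.png",cv2.resize(s,(540,594),interpolation=cv2.INTER_CUBIC))
E
```

```text
(no output)
```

View pics/t0c.png

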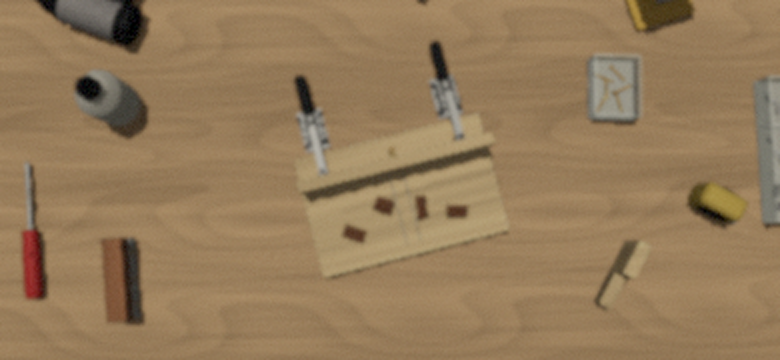

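View pics/s0c.png

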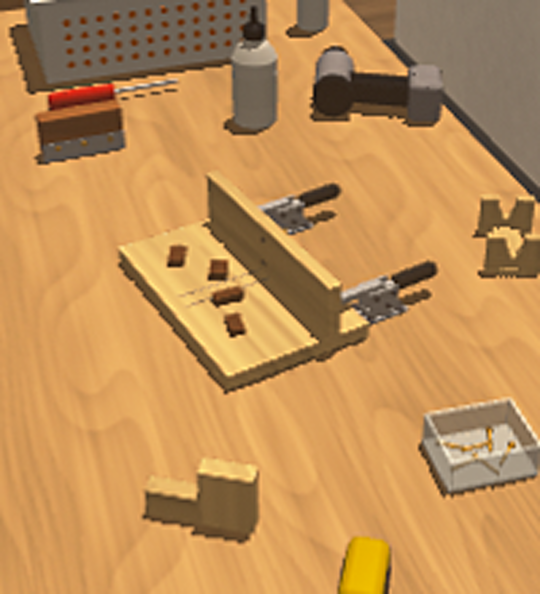

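The top crop shows the base yawed about +13°. Its front corners are at top px (313,258) and (404,236), with four chips and the pencil lines near px (355,225). The scraper is on the left with its blade facing the base. The rib is on the right with its tall end pointing away and to the right. The side crop confirms the blade face and the rib's tall end.

```bash
python3 - <<'E'
from h import *
t=cam("top")
c=onz(t,[(313,258.5),(404,236)],21);print(c.round(1))
y=c[0]-c[1];y/=np.linalg.norm(y);x=np.array([y[1],-y[0],0]);print("yaw",np.degrees(np.arctan2(x[1],x[0])),"seam",c.mean(0)+115*x)
print("scr",onz(t,[(202,239.5),(213,239.5),(214,280),(204,280)],60).round())
print("rib",onz(t,[(475,243),(465,259)],62).round(), onz(t,[(449.5,272)],30).round())
w=cam("wrist");R=w["T"][:3,:3];print(w["vfov"],w["d"],(-R.T@w["T"][:3,3]).round(),R.round(2))
E
```

```text
[[ 441.6   51.1   21. ]
 [ 496.1 -196.3   21. ]]
yaw 12.410929174320927 seam [581.17612487 -47.91066912  21.        ]
scr [[499. 342.  60.]
 [498. 312.  60.]
 [393. 310.  60.]
 [393. 337.  60.]]
rib [[ 473. -376.   62.]
 [ 432. -347.   62.]] [[ 396. -314.   30.]]
70.95451895989652 [0.00336549 0.         0.         0.         0.        ] [ 198. -520.  374.] [[ 0.22 -0.97 -0.  ]
 [-0.93 -0.21  0.3 ]
 [-0.29 -0.07 -0.95]]
```

Call:
servo_tool(series=[{"x": 0.033,"y": 0.022,"z": 0.0},{"x": 0.066,"y": 0.044,"z": 0.0},{"x": 0.1,"y": 0.066,"z": 0.0},{"x": 0.133,"y": 0.088,"z": 0.0},{"x": 0.166,"y": 0.11,"z": 0.0},{"x": 0.2,"y": 0.133,"z": 0.0},{"x": 0.233,"y": 0.155,"z": 0.0},{"x": 0.266,"y": 0.177,"z": 0.0},{"x": 0.3,"y": 0.2,"z": 0.0},{"x": 0.3,"y": 0.2,"z": 0.0},{"x": 0.3,"y": 0.2,"z": 0.0}])

```text
validation failed for argument at $.se...
```

```bash
python3 - <<'E'
from h import *
import pickle
w=cam("wrist");save(w,"w1");s=robot.state();print(s["clock"],s["tool_pos"],s["eef_rot"],s["wrist_force"])
w["o"]={t:[(o["confidence"],o["mask"]) for o in finder.outline_of("wrist",t)[:2]] for t in("rib","base","back")}
for t,l in w["o"].items(): print(t,[(round(c,2),m.sum()) for c,m in l])
pickle.dump(w,open("w1.pkl","wb"))
E
```

```text
1.45 [ 123.68113958 -535.9404174   231.29998607] [ 3.12138687e+00  3.55453940e-01 -1.39381090e-05] [-0.02927603  0.15781153 -0.54953067]
rib []
base []
back []
```

Call:
servo_tool(series=[{"x": 0.01,"y": 0.04},{"x": 0.02,"y": 0.08},{"x": 0.03,"y": 0.12},{"x": 0.04,"y": 0.16},{"x": 0.05,"y": 0.2},{"x": 0.06,"y": 0.24},{"x": 0.065,"y": 0.27},{"x": 0.065,"y": 0.27},{"x": 0.065,"y": 0.27}])

```text
validation failed for argument at $.se...
```

```bash
python3 - <<'E'
from h import *
import pickle
w=cam("wrist");save(w,"w2");s=robot.state();print(s["clock"],s["tool_pos"],s["eef_rot"])
w["o"]={t:[(o["confidence"],o["mask"]) for o in finder.outline_of("wrist",t)[:6]] for t in("rib","base","back","chip0")}
for t,l in w["o"].items(): print(t,[(round(c,2),m.sum(),np.round(np.argwhere(m).mean(0)[::-1])) for c,m in l])
pickle.dump(w,open("w2.pkl","wb"))
E
```

```text
1.65 [ 123.68885901 -535.91457414  231.26016903] [-3.12137358e+00 -3.55475898e-01 -2.59690097e-06]
rib []
base []
back []
chip0 []
```

Call:
servo_tool(series=[{"x": -0.01,"y": 0.04},{"x": -0.02,"y": 0.08},{"x": -0.03,"y": 0.12},{"x": -0.04,"y": 0.16},{"x": -0.05,"y": 0.2},{"x": -0.06,"y": 0.24},{"x": -0.065,"y": 0.28},{"x": -0.065,"y": 0.32},{"x": -0.065,"y": 0.34},{"x": -0.065,"y": 0.34},{"x": -0.065,"y": 0.34}])

```text
validation failed for argument at $.se...
```

```bash
python3 - <<'E'
from h import *
import pickle
w=cam("wrist");save(w,"w3");s=robot.state();print(s["clock"],s["tool_pos"],s["eef_rot"])
w["o"]={t:[(o["confidence"],o["mask"]) for o in finder.outline_of("wrist",t)[:2]] for t in("scraper","base","back","screwdriver")}
for t,l in w["o"].items(): print(t,[(round(c,2),m.sum(),np.round(np.argwhere(m).mean(0)[::-1])) for c,m in l])
pickle.dump(w,open("w3.pkl","wb"))
a=[cv2.imread(f"pics/w{i}.png") for i in(1,2,3)]
a=[cv2.resize(i,(400,250),interpolation=cv2.INTER_AREA) for i in (a[0],a[2])]+[a[1]]
c=np.zeros((600,800,3),np.uint8);c[:250,:400]=a[0];c[:250,400:]=a[1];c[250:,80:640]=cv2.resize(a[2],(560,350));cv2.imwrite("pics/m.png",c)
E
```

```text
1.9 [ 123.71254075 -535.92125024  231.26539293] [-3.12138651e+00 -3.55535338e-01 -2.05101091e-05]
scraper []
base []
back []
screwdriver []
```

View pics/m.png

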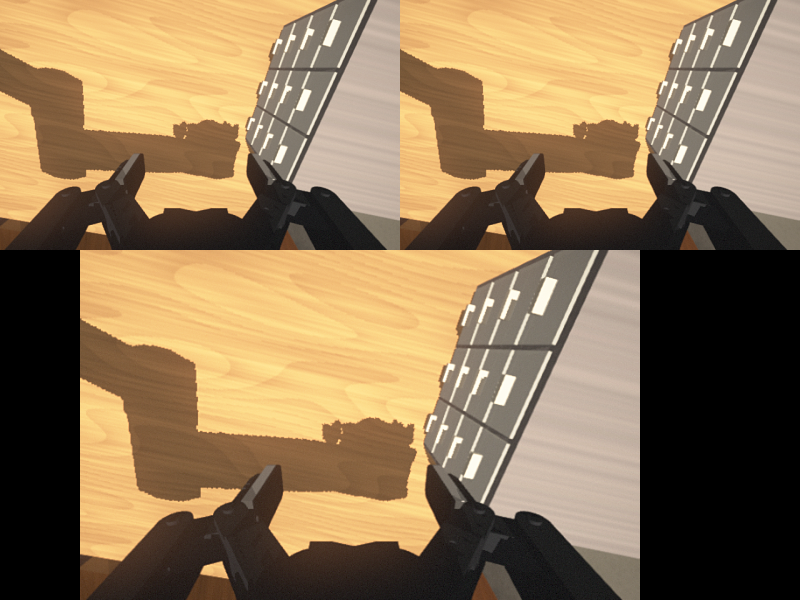

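The move was refused, probably because every field must be given, so this picture shows only the start pose: bench, arm shadow and fingers at the bottom. I'm repeating the move with all fields.

Call:
servo_tool(series=[{"x": 0.033,"y": 0.022,"z": 0,"rx": 0,"ry": 0,"rz": 0,"grip": 0.085},{"x": 0.066,"y": 0.044,"z": 0,"rx": 0,"ry": 0,"rz": 0,"grip": 0.085},{"x": 0.1,"y": 0.066,"z": 0,"rx": 0,"ry": 0,"rz": 0,"grip": 0.085},{"x": 0.133,"y": 0.088,"z": 0,"rx": 0,"ry": 0,"rz": 0,"grip": 0.085},{"x": 0.166,"y": 0.11,"z": 0,"rx": 0,"ry": 0,"rz": 0,"grip": 0.085},{"x": 0.2,"y": 0.133,"z": 0,"rx": 0,"ry": 0,"rz": 0,"grip": 0.085},{"x": 0.22,"y": 0.155,"z": 0,"rx": 0,"ry": 0,"rz": 0,"grip": 0.085},{"x": 0.24,"y": 0.19,"z": 0,"rx": 0,"ry": 0,"rz": 0,"grip": 0.085},{"x": 0.25,"y": 0.22,"z": 0,"rx": 0,"ry": 0,"rz": 0,"grip": 0.085},{"x": 0.25,"y": 0.22,"z": 0,"rx": 0,"ry": 0,"rz": 0,"grip": 0.085},{"x": 0.25,"y": 0.22,"z": 0,"rx": 0,"ry": 0,"rz": 0,"grip": 0.085}], force=60)

```text
clock: 3.02
tool_pos: [374.2, -314.7, 231.5]
eef_rot: [3.12, 0.361, -0.0]
wrist_force: [-0.0, -0.8, 0.0]
opening: 85.1
finger_force: 0.0
```

```bash
cat > snap.py <<'E'
from h import *
import pickle,sys
n=sys.argv[1]
w=cam("wrist");save(w,n);s=robot.state();print(s["clock"],s["tool_pos"],s["qpos"].round(2))
w["o"]={t:[(o["confidence"],o["mask"]) for o in finder.outline_of("wrist",t)[:6]] for t in sys.argv[2:]}
for t,l in w["o"].items(): print(t,[(round(c,2),m.sum(),np.round(np.argwhere(m).mean(0)[::-1])) for c,m in l])
pickle.dump(w,open(n+".pkl","wb"))
E
python3 snap.py w1 rib base back
```

```text
3.0667 [ 373.97647585 -315.92413527  231.53975001] [-0.85  0.21 -0.35  1.01 -0.    2.06]
rib []
base [(0.7, np.int64(9990), array([121.,  21.]))]
back []
```

Call:
servo_tool(series=[{"x": 0,"y": 0,"z": 0.0,"rx": 0,"ry": 0,"rz": 7,"grip": 0.085},{"x": 0,"y": 0.0,"z": 0,"rx": 0,"ry": 0,"rz": 14,"grip": 0.085},{"x": 0,"y": 0,"z": 0,"rx": 0,"ry": 0,"rz": 21,"grip": 0.085},{"x": 0,"y": 0,"z": 0,"rx": 0,"ry": 0,"rz": 28,"grip": 0.085},{"x": 0,"y": 0,"z": 0,"rx": 0,"ry": 0,"rz": 35,"grip": 0.085},{"x": 0,"y": 0,"z": 0,"rx": 0,"ry": 0,"rz": 42,"grip": 0.085},{"x": 0,"y": 0,"z": 0,"rx": 0,"ry": 0,"rz": 49,"grip": 0.085},{"x": 0,"y": 0,"z": 0,"rx": 0,"ry": 0,"rz": 56,"grip": 0.085},{"x": 0,"y": 0,"z": 0,"rx": 0,"ry": 0,"rz": 63,"grip": 0.085},{"x": 0,"y": 0,"z": 0,"rx": 0,"ry": 0,"rz": 70,"grip": 0.085},{"x": 0,"y": 0,"z": 0,"rx": 0,"ry": 0,"rz": 77,"grip": 0.085},{"x": 0,"y": 0,"z": 0,"rx": 0,"ry": 0,"rz": 84,"grip": 0.085}])

```text
clock: 4.22
tool_pos: [373.1, -317.3, 231.2]
eef_rot: [2.078, 2.357, -0.0]
wrist_force: [-0.4, -0.7, -0.2]
opening: 84.6
finger_force: 0.0
```

Call:
servo_tool(series=[{"x": 0,"y": 0,"z": 0.0,"rx": 0,"ry": 0,"rz": 7,"grip": 0.085},{"x": 0,"y": 0.0,"z": 0,"rx": 0,"ry": 0,"rz": 14,"grip": 0.085},{"x": 0,"y": 0,"z": 0,"rx": 0,"ry": 0,"rz": 21,"grip": 0.085},{"x": 0,"y": 0,"z": 0,"rx": 0,"ry": 0,"rz": 28,"grip": 0.085},{"x": 0,"y": 0,"z": 0,"rx": 0,"ry": 0,"rz": 35,"grip": 0.085},{"x": 0,"y": 0,"z": 0,"rx": 0,"ry": 0,"rz": 42,"grip": 0.085},{"x": 0,"y": 0,"z": 0,"rx": 0,"ry": 0,"rz": 49,"grip": 0.085},{"x": 0,"y": 0,"z": 0,"rx": 0,"ry": 0,"rz": 56,"grip": 0.085},{"x": 0,"y": 0,"z": 0,"rx": 0,"ry": 0,"rz": 56,"grip": 0.085},{"x": 0,"y": 0,"z": 0,"rx": 0,"ry": 0,"rz": 56,"grip": 0.085}])

```text
clock: 5.05
tool_pos: [373.2, -316.9, 231.2]
eef_rot: [-0.741, -3.053, 0.0]
wrist_force: [-0.6, 0.3, 0.5]
opening: 85.2
finger_force: 0.0
```

```bash
python3 snap.py w2 rib base back
```

```text
5.1 [ 373.30170859 -316.69089596  231.1917103 ] [-0.85  0.21 -0.34  1.01 -0.   -0.38]
rib [(0.78, np.int64(1119), array([315., 225.]))]
base [(0.91, np.int64(26324), array([553., 199.]))]
back [(0.77, np.int64(8683), array([568., 241.]))]
```

Call:
servo_tool(series=[{"x": 0.015,"y": 0.035,"z": 0.0,"rx": 0,"ry": 0,"rz": 6,"grip": 0.085},{"x": 0.03,"y": 0.07,"z": 0,"rx": 0,"ry": 0,"rz": 12,"grip": 0.085},{"x": 0.045,"y": 0.105,"z": 0,"rx": 0,"ry": 0,"rz": 18,"grip": 0.085},{"x": 0.06,"y": 0.14,"z": 0,"rx": 0,"ry": 0,"rz": 24,"grip": 0.085},{"x": 0.075,"y": 0.175,"z": 0,"rx": 0,"ry": 0,"rz": 30,"grip": 0.085},{"x": 0.09,"y": 0.21,"z": 0,"rx": 0,"ry": 0,"rz": 36,"grip": 0.085},{"x": 0.105,"y": 0.245,"z": 0,"rx": 0,"ry": 0,"rz": 40,"grip": 0.085},{"x": 0.105,"y": 0.245,"z": 0,"rx": 0,"ry": 0,"rz": 40,"grip": 0.085},{"x": 0.105,"y": 0.245,"z": 0,"rx": 0,"ry": 0,"rz": 40,"grip": 0.085}])

```text
clock: 6.0
tool_pos: [479.1, -69.2, 231.3]
eef_rot: [0.36, -3.121, 0.0]
wrist_force: [-0.0, -0.2, 0.1]
opening: 84.9
finger_force: 0.0
```

```bash
python3 snap.py w3 base back chip0 scraper
```

```text
6.05 [478.71455685 -70.43214899 231.2186885 ] [-0.3   0.2  -0.36  1.01 -0.   -0.53]
base [(0.67, np.int64(325), array([332., 219.])), (0.58, np.int64(22928), array([312., 227.]))]
back [(0.56, np.int64(5668), array([313., 263.]))]
chip0 [(0.85, np.int64(284), array([261., 196.])), (0.76, np.int64(258), array([296., 209.])), (0.63, np.int64(322), array([332., 219.])), (0.52, np.int64(347), array([369., 200.]))]
scraper [(0.91, np.int64(4926), array([610., 218.]))]
```

Call:
servo_tool(series=[{"x": -0.01,"y": 0.04,"z": 0.0,"rx": 0,"ry": 0,"rz": 0,"grip": 0.085},{"x": -0.02,"y": 0.08,"z": 0,"rx": 0,"ry": 0,"rz": 0,"grip": 0.085},{"x": -0.03,"y": 0.12,"z": 0,"rx": 0,"ry": 0,"rz": 0,"grip": 0.085},{"x": -0.04,"y": 0.16,"z": 0,"rx": 0,"ry": 0,"rz": 0,"grip": 0.085},{"x": -0.05,"y": 0.2,"z": 0,"rx": 0,"ry": 0,"rz": -3,"grip": 0.085},{"x": -0.06,"y": 0.24,"z": 0,"rx": 0,"ry": 0,"rz": -7,"grip": 0.085},{"x": -0.06,"y": 0.27,"z": 0,"rx": 0,"ry": 0,"rz": -12,"grip": 0.085},{"x": -0.06,"y": 0.3,"z": 0,"rx": 0,"ry": 0,"rz": -12,"grip": 0.085},{"x": -0.06,"y": 0.32,"z": 0,"rx": 0,"ry": 0,"rz": -12,"grip": 0.085},{"x": -0.06,"y": 0.32,"z": 0,"rx": 0,"ry": 0,"rz": -12,"grip": 0.085},{"x": -0.06,"y": 0.32,"z": 0,"rx": 0,"ry": 0,"rz": -12,"grip": 0.085}])

```text
clock: 7.17
tool_pos: [418.9, 248.7, 231.1]
eef_rot: [0.027, -3.141, 0.001]
wrist_force: [0.1, -0.1, 0.1]
opening: 84.9
finger_force: 0.0
```

```bash
python3 snap.py w4 scraper base back
python3 - <<'E'
import cv2,numpy as np
c=np.zeros((600,800,3),np.uint8)
c[:340]=cv2.resize(cv2.imread("pics/w3.png"),(800,500))[:340]
c[340:,:400]=cv2.resize(cv2.imread("pics/w2.png"),(400,250))[:260] if 0 else cv2.resize(cv2.imread("pics/w2.png"),(400,260))
c[340:,400:]=cv2.resize(cv2.imread("pics/w4.png"),(400,260))
cv2.imwrite("pics/m2.png",c)
E
```

```text
7.2167 [418.82548656 248.06199937 231.11818274] [ 0.38  0.21 -0.35  1.01 -0.    0.37]
scraper [(0.84, np.int64(2859), array([376., 193.]))]
base [(0.79, np.int64(18806), array([ 94., 256.]))]
back [(0.66, np.int64(5218), array([ 89., 296.])), (0.44, np.int64(2961), array([376., 193.]))]
```

View pics/m2.png

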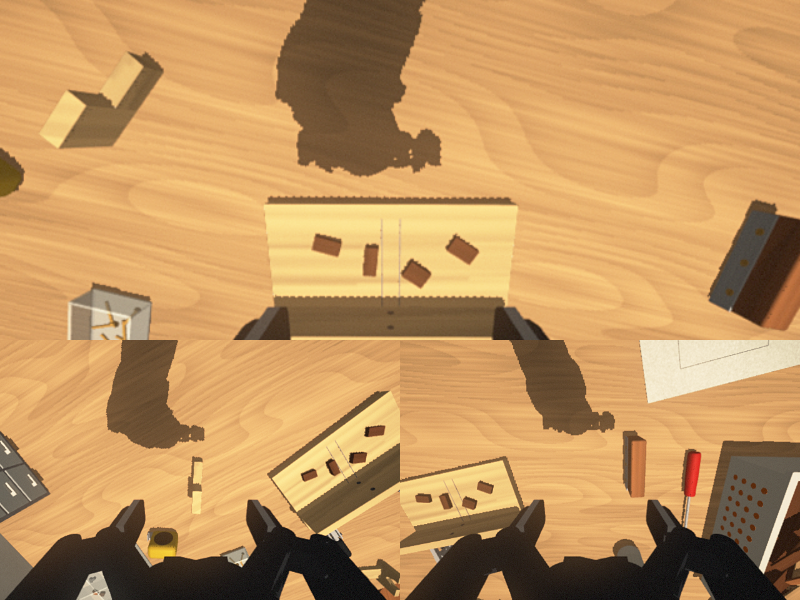

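The large view (w3) shows the base with its four chips, the pencil lines at about px (305,210) and (320,210), and the seam at about row 238. The rib is upper left, and the scraper at far right has its blade towards the base. I'll fit the poses by edge tracking over several views.

```bash
cat > fit.py <<'E'
from h import *
import pickle
from scipy.optimize import least_squares
from scipy.ndimage import map_coordinates
def tf(p,P):
    c,s=np.cos(p[2]),np.sin(p[2]); P=np.asarray(P,float)
    return np.c_[p[0]+c*P[:,0]-s*P[:,1],p[1]+s*P[:,0]+c*P[:,1],P[:,2]+(p[3] if len(p)>3 else 0)]
def edges(views,segs,p,r,kind="step",n=25):
    out=[]
    for g in views:
        im=g.setdefault("gray",cv2.GaussianBlur(g["pixels"].astype(np.float32).mean(2),(0,0),.8))
        for a,b in segs:
            L=np.linspace(a,b,n)[1:-1]; q=proj(g,tf(p,L)); t=q[-1]-q[0]; t/=np.linalg.norm(t)+1e-9; m=np.array([-t[1],t[0]])
            k=np.arange(-r,r+.01,.25); S=q[:,None]+k[None,:,None]*m
            I=map_coordinates(im,[S[...,1],S[...,0]],order=1,mode="nearest")
            G=np.abs(np.gradient(I,axis=1)) if kind=="step" else -np.gradient(np.gradient(I,axis=1),axis=1)*-1
            j=G.argmax(1)
            ok=(G.max(1)>(2. if kind=="step" else .1))&(q[:,0]>3)&(q[:,0]<637)&(q[:,1]>3)&(q[:,1]<397)
            out.append((g,L[ok],q[ok]+k[j][ok,None]*m,m))
    return out
def fit(views,segs,p,rs=(6,3,2),lines=()):
    for r in rs:
        E=edges(views,segs,p,r)+(edges(views,lines,p,min(r,3),"line") if lines else [])
        f=lambda p:np.concatenate([(proj(g,tf(p,L))-q)@m for g,L,q,m in E if len(L)])
        s=least_squares(f,p,loss="soft_l1",f_scale=.5,x_scale=[1,1,.01,1][:len(p)]); p=s.x
    return p,np.median(np.abs(f(p))),len(s.fun)
def box(x0,x1,y0,y1,z0,z1,):
    P=lambda i,j,k:((x0,x1)[i],(y0,y1)[j],(z0,z1)[k])
    top=[(P(0,0,1),P(1,0,1)),(P(0,1,1),P(1,1,1)),(P(0,0,1),P(0,1,1)),(P(1,0,1),P(1,1,1))]
    return top
V={n:pickle.load(open(n+".pkl","rb")) for n in("w2","w3","w4")}
E
python3 - <<'E'
from fit import *
t=cam("top");s=cam("side");pickle.dump((t,s),open("ts.pkl","wb"))
base=[((-115,-130,21),(-115,130,21)),((-110,-130,21),(-5,-130,21)),((-110,130,21),(-5,130,21)),((0,-125,21),(0,125,21))]
pen=[((-95,9.5,21),(-5,9.5,21)),((-95,-9.5,21),(-5,-9.5,21))]
p0=np.array([581,-48,np.radians(12.4)])
for nm,v in(("w3",[V["w3"]]),("w2",[V["w2"]]),("w4",[V["w4"]]),("top",[t]),("side",[s]),("wr",list(V.values()))):
    p,e,n=fit(v,base,p0,lines=pen if nm=="w3" else ());print("base",nm,p[:2].round(1),np.degrees(p[2]).round(2),e.round(2),n)
p,e,n=fit(list(V.values())+[t,s],base,np.r_[p0,0]);print("base all",p.round(2),np.degrees(p[2]),e,n)
scr=box(-55,55,-14,14,0,60)
p0=np.array([443,322,0.03])
for nm,v in(("w3",[V["w3"]]),("w4",[V["w4"]]),("top",[t]),("w+",[V["w3"],V["w4"],t])):
    p,e,n=fit(v,scr,p0);print("scr",nm,p[:2].round(1),np.degrees(p[2]).round(2),e.round(2),n)
p,e,n=fit([V["w3"],V["w4"],t,s],scr,np.r_[p0,0]);print("scr all",p.round(2),np.degrees(p[2]),e,n)
rib=box(0,48,-9,9,0,62)+box(-48,0,-9,9,0,30)[:3]
p0=np.array([425,-338,np.radians(-35)])
for nm,v in(("w2",[V["w2"]]),("w3",[V["w3"]]),("top",[t]),("side",[s])):
    p,e,n=fit(v,rib,p0);print("rib",nm,p[:2].round(1),np.degrees(p[2]).round(2),e.round(2),n)
p,e,n=fit([V["w2"],V["w3"],t,s],rib,np.r_[p0,0]);print("rib all",p.round(2),np.degrees(p[2]),e,n)
E
```

```text
base w3 [582.4 -46.8] 12.81 0.25 103
base w2 [582.5 -46.7] 12.83 0.06 51
base w4 [582.3 -46.2] 12.99 0.16 53
base top [585.3 -47. ] 12.81 0.53 54
base side [579.2 -46.1] 13.08 0.75 78
base wr [582.4 -46.6] 12.86 0.22 161
base all [ 5.8268e+02 -4.6580e+01  2.2000e-01 -6.5000e-01] 12.836900798934156 0.2639563591710097 287
scr w3 [444.9 328.1] 3.16 0.18 42
scr w4 [445.  328.8] 3.5 0.62 92
scr top [445.4 306.6] -1.46 0.57 59
scr w+ [445.1 328.7] 3.17 0.52 188
scr all [ 4.4528e+02  3.2935e+02  6.0000e-02 -1.2400e+00] 3.581774130345411 0.3318951743089882 280
rib w2 [ 424.6 -340.2] -30.12 0.57 124
rib w3 [ 425.9 -340.2] -30.27 0.23 76
rib top [ 436.7 -341.1] -38.18 0.86 106
rib side [ 433.1 -355. ] -13.57 0.63 134
rib all [ 431.04 -343.54   -0.53   -0.61] -30.392872614586576 0.4818609702753863 386
```

Call:
servo_tool(series=[{"x": 0.013,"y": 0.035,"z": 0.0,"rx": 0,"ry": 0,"rz": 1,"grip": 0.085},{"x": 0.0263,"y": 0.07,"z": -0.01,"rx": 0,"ry": 0,"rz": 2.3,"grip": 0.085},{"x": 0.0263,"y": 0.0796,"z": -0.04,"rx": 0,"ry": 0,"rz": 2.3,"grip": 0.085},{"x": 0.0263,"y": 0.0796,"z": -0.08,"rx": 0,"ry": 0,"rz": 2.3,"grip": 0.085},{"x": 0.0263,"y": 0.0796,"z": -0.12,"rx": 0,"ry": 0,"rz": 2.3,"grip": 0.085},{"x": 0.0263,"y": 0.0796,"z": -0.15,"rx": 0,"ry": 0,"rz": 2.3,"grip": 0.085},{"x": 0.0263,"y": 0.0796,"z": -0.18,"rx": 0,"ry": 0,"rz": 2.3,"grip": 0.085},{"x": 0.0263,"y": 0.0796,"z": -0.2,"rx": 0,"ry": 0,"rz": 2.3,"grip": 0.085},{"x": 0.0263,"y": 0.0796,"z": -0.207,"rx": 0,"ry": 0,"rz": 2.3,"grip": 0.085},{"x": 0.0263,"y": 0.0796,"z": -0.207,"rx": 0,"ry": 0,"rz": 2.3,"grip": 0.06},{"x": 0.0263,"y": 0.0796,"z": -0.207,"rx": 0,"ry": 0,"rz": 2.3,"grip": 0.02},{"x": 0.0263,"y": 0.0796,"z": -0.207,"rx": 0,"ry": 0,"rz": 2.3,"grip": 0.01}], force=60)

```text
clock: 8.47
tool_pos: [446.4, 329.2, 25.9]
eef_rot: [-0.09, 3.138, 0.002]
wrist_force: [0.8, -0.5, 0.1]
opening: 51.1
finger_force: 0.0
```

Call:
servo_tool(series=[{"x": 0,"y": 0,"z": 0,"rx": 0,"ry": 0,"rz": 0,"grip": 0.01},{"x": 0,"y": 0,"z": 0,"rx": 0,"ry": 0,"rz": 0,"grip": 0.01},{"x": 0,"y": 0,"z": 0,"rx": 0,"ry": 0,"rz": 0,"grip": 0.01},{"x": 0,"y": 0,"z": 0,"rx": 0,"ry": 0,"rz": 0,"grip": 0.01}], force=60)

```text
clock: 8.8
tool_pos: [446.2, 329.4, 26.0]
eef_rot: [-0.09, 3.137, 0.002]
wrist_force: [-0.5, 0.1, 7.0]
opening: 27.2
finger_force: 60.0
```

Call:
servo_tool(series=[{"x": 0,"y": 0,"z": 0.03,"rx": 0,"ry": 0,"rz": 0,"grip": 0.01},{"x": 0,"y": 0,"z": 0.065,"rx": 0,"ry": 0,"rz": 0,"grip": 0.01},{"x": 0.005,"y": -0.03,"z": 0.09,"rx": 0,"ry": 0,"rz": 2,"grip": 0.01},{"x": 0.01,"y": -0.065,"z": 0.1,"rx": 0,"ry": 0,"rz": 4,"grip": 0.01},{"x": 0.018,"y": -0.1,"z": 0.1,"rx": 0,"ry": 0,"rz": 6,"grip": 0.01},{"x": 0.025,"y": -0.14,"z": 0.1,"rx": 0,"ry": 0,"rz": 8,"grip": 0.01},{"x": 0.033,"y": -0.18,"z": 0.1,"rx": 0,"ry": 0,"rz": 9.5,"grip": 0.01},{"x": 0.04,"y": -0.22,"z": 0.1,"rx": 0,"ry": 0,"rz": 9.5,"grip": 0.01},{"x": 0.047,"y": -0.25,"z": 0.1,"rx": 0,"ry": 0,"rz": 9.5,"grip": 0.01},{"x": 0.0507,"y": -0.2741,"z": 0.1,"rx": 0,"ry": 0,"rz": 9.5,"grip": 0.01},{"x": 0.0507,"y": -0.2741,"z": 0.1,"rx": 0,"ry": 0,"rz": 9.5,"grip": 0.01},{"x": 0.0507,"y": -0.2741,"z": 0.1,"rx": 0,"ry": 0,"rz": 9.5,"grip": 0.01}])

```text
clock: 9.8
tool_pos: [495.7, 53.4, 124.5]
eef_rot: [-0.345, 3.122, 0.001]
wrist_force: [-1.4, 0.3, -2.2]
opening: 27.1
finger_force: 60.2
```

```bash
python3 snap.py w5 scraper base chip0; python3 - <<'E'
from fit import *
g=pickle.load(open("w5.pkl","rb"));t=cam("top");s=cam("side");pickle.dump((t,s),open("ts5.pkl","wb"))
r=robot.state();a=r["eef_rot"];print(r["tool_pos"],np.degrees(2*np.arctan2(a[1],a[0]))%180)
p0=np.array([495.7,54.6,np.radians(12.86),100])
for nm,v in(("w",[g]),("ts",[t,s]),("all",[g,t,s])):
    p,e,n=fit(v,box(-55,55,-14,14,0,60),p0);print(nm,p.round(2),np.degrees(p[2]).round(2),e.round(2),n)
B=np.array([582.4,-46.6]);c,sn=np.cos(np.radians(12.86)),np.sin(np.radians(12.86))
w=V["w3"]
for cf,m in w["o"]["chip0"]:
    q=(onz(w,[np.argwhere(m).mean(0)[::-1]],27)[0,:2]-B)@np.array([[c,-sn],[sn,c]]);print("chip base",q.round())
E
```

```text
9.85 [495.43673272  54.4104086  124.38563169] [-0.04  0.34 -0.48  0.76  0.   -0.26]
scraper [(0.71, np.int64(11998), array([312., 238.]))]
base [(0.82, np.int64(37250), array([147., 221.]))]
chip0 [(0.97, np.int64(712), array([216., 219.])), (0.76, np.int64(633), array([265., 191.])), (0.69, np.int64(715), array([161., 204.])), (0.62, np.int64(695), array([108., 187.]))]
[495.3930331   55.62295287 124.29401287] 12.899814125563069Traceback (most recent call last):
  File "<stdin>", line 6, in <module>
  File "fit.py", line 25, in fit
    s=least_squares(f,p,loss="soft_l1",f_scale=.5,x_scale=[1,1,.01,1][:len(p)]); p=s.x
    return func(*args, **kwargs)
    vector_fun = VectorFunction(
        fun_wrapped,
    ...<6 lines>...
        workers=workers
    )
    self._update_fun()
    ~~~~~~~~~~~~~~~~^^
    self.f = self.fun_wrapped(xp_copy(self.x))
             ~~~~~~~~~~~~~~~~^^^^^^^^^^^^^^^^^
    return np.atleast_1d(self.fun(x))
                         ~~~~~~~~^^^
    return self.f(x, *self.args, **self.kwargs)
           ~~~~~~^^^^^^^^^^^^^^^^^^^^^^^^^^^^^^
  File "fit.py", line 24, in <lambda>
    f=lambda p:np.concatenate([(proj(g,tf(p,L))-q)@m for g,L,q,m in E if len(L)])
               ~~~~~~~~~~~~~~^^^^^^^^^^^^^^^^^^^^^^^^^^^^^^^^^^^^^^^^^^^^^^^^^^^^
ValueError: need at least one array to concatenate
```

View pics/w5.png

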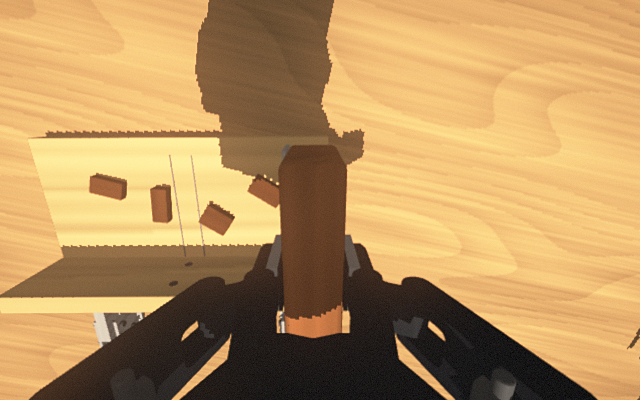

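The scraper is held straight at px (312,240), right beside the leftmost chip at (265,190). I'll lower it to just above the base.

Call:
servo_tool(series=[{"x": 0,"y": 0,"z": -0.03,"rx": 0,"ry": 0,"rz": 0,"grip": 0.01},{"x": 0,"y": 0,"z": -0.055,"rx": 0,"ry": 0,"rz": 0,"grip": 0.01},{"x": 0,"y": 0,"z": -0.068,"rx": 0,"ry": 0,"rz": 0,"grip": 0.01},{"x": 0,"y": 0,"z": -0.074,"rx": 0,"ry": 0,"rz": 0,"grip": 0.01},{"x": 0,"y": 0,"z": -0.0755,"rx": 0,"ry": 0,"rz": 0,"grip": 0.01},{"x": 0,"y": 0,"z": -0.0755,"rx": 0,"ry": 0,"rz": 0,"grip": 0.01}])

```text
clock: 10.6
tool_pos: [495.8, 55.0, 48.9]
eef_rot: [0.351, -3.122, -0.0]
wrist_force: [0.3, -0.4, -1.9]
opening: 27.3
finger_force: 60.1
```

```bash
python3 - <<'E'
from fit import *
t=cam("top");s=cam("side");save(s,"s6");r=robot.state();print(r["tool_pos"],r["wrist_force"],r["moment"])
for nm,g in (("s",s),("t",t)):
    o=finder.outline_of({"s":"side","t":"top"}[nm],"chip0");print(nm,[(round(i["confidence"],2),np.argwhere(i["mask"]).mean(0)[::-1].round()) for i in o])
x=cv2.resize(cv2.imread("pics/s6.png")[150:270,250:410],(800,600),interpolation=cv2.INTER_CUBIC);cv2.imwrite("pics/s6c.png",x)
E
```

```text
[496.6124263   54.79459931  49.7335786 ] [ 0.10079097  0.76464738 -2.04373685] [0.05505334 0.01541397 0.01185077]
s [(0.64, array([315., 229.])), (0.61, array([296., 214.]))]
t [(0.6, array([378., 224.])), (0.59, array([342., 222.]))]
```

View pics/s6c.png

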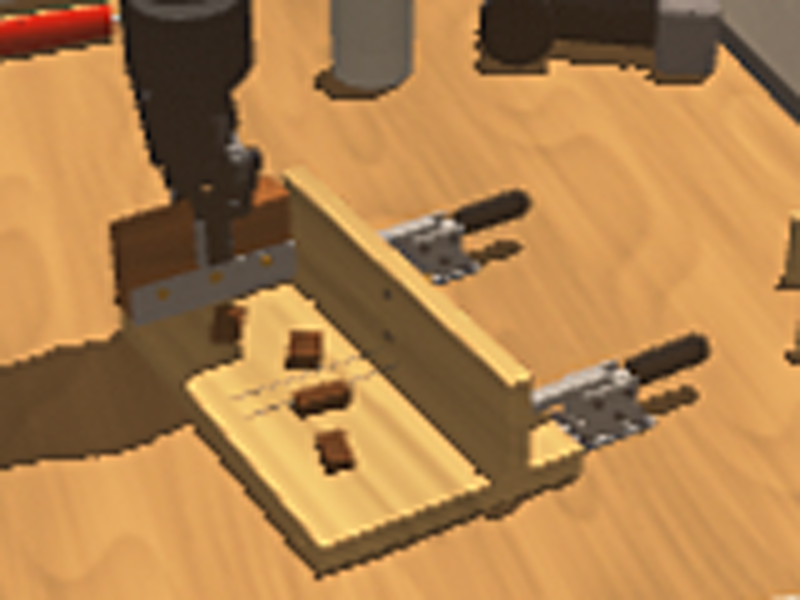

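The side view shows the scraper just above the base, blade leading, with all four chips ahead of it. I'll sweep along base -y.

Call:
servo_tool(series=[{"x": 0.0022,"y": -0.0098,"z": 0,"rx": 0,"ry": 0,"rz": 0,"grip": 0.01},{"x": 0.0056,"y": -0.0244,"z": 0,"rx": 0,"ry": 0,"rz": 0,"grip": 0.01},{"x": 0.0095,"y": -0.0414,"z": 0,"rx": 0,"ry": 0,"rz": 0,"grip": 0.01},{"x": 0.0134,"y": -0.0585,"z": 0,"rx": 0,"ry": 0,"rz": 0,"grip": 0.01},{"x": 0.0173,"y": -0.0756,"z": 0,"rx": 0,"ry": 0,"rz": 0,"grip": 0.01},{"x": 0.0211,"y": -0.0926,"z": 0,"rx": 0,"ry": 0,"rz": 0,"grip": 0.01},{"x": 0.025,"y": -0.1097,"z": 0,"rx": 0,"ry": 0,"rz": 0,"grip": 0.01},{"x": 0.0289,"y": -0.1267,"z": 0,"rx": 0,"ry": 0,"rz": 0,"grip": 0.01},{"x": 0.0328,"y": -0.1438,"z": 0,"rx": 0,"ry": 0,"rz": 0,"grip": 0.01},{"x": 0.0367,"y": -0.1609,"z": 0,"rx": 0,"ry": 0,"rz": 0,"grip": 0.01},{"x": 0.04,"y": -0.1755,"z": 0,"rx": 0,"ry": 0,"rz": 0,"grip": 0.01},{"x": 0.04,"y": -0.1755,"z": 0,"rx": 0,"ry": 0,"rz": 0,"grip": 0.01}])

```text
clock: 11.8
tool_pos: [537.2, -124.6, 49.4]
eef_rot: [-0.344, 3.12, -0.004]
wrist_force: [1.0, 0.0, -1.5]
opening: 27.5
finger_force: 60.1
```

Call:
servo_tool(series=[{"x": 0.0022,"y": -0.0098,"z": 0,"rx": 0,"ry": 0,"rz": 0,"grip": 0.01},{"x": 0.0056,"y": -0.0244,"z": 0,"rx": 0,"ry": 0,"rz": 0,"grip": 0.01},{"x": 0.0095,"y": -0.0414,"z": 0,"rx": 0,"ry": 0,"rz": 0,"grip": 0.01},{"x": 0.0134,"y": -0.0585,"z": 0,"rx": 0,"ry": 0,"rz": 0,"grip": 0.01},{"x": 0.0173,"y": -0.0756,"z": 0,"rx": 0,"ry": 0,"rz": 0,"grip": 0.01},{"x": 0.02,"y": -0.0878,"z": 0,"rx": 0,"ry": 0,"rz": 0,"grip": 0.01},{"x": 0.02,"y": -0.0878,"z": 0,"rx": 0,"ry": 0,"rz": 0,"grip": 0.01},{"x": 0.02,"y": -0.0878,"z": 0,"rx": 0,"ry": 0,"rz": 0,"grip": 0.01}])

```text
clock: 12.47
tool_pos: [555.7, -209.4, 48.6]
eef_rot: [0.348, -3.122, -0.001]
wrist_force: [0.6, 0.5, -1.3]
opening: 27.3
finger_force: 60.1
```

```bash
python3 - <<'E'
from fit import *
t=cam("top");s=cam("side");save(s,"s7");save(t,"t7");r=robot.state();print(r["clock"],r["tool_pos"],r["wrist_force"],r["finger_force"])
B=np.array([582.4,-46.6]);c,sn=np.cos(np.radians(12.86)),np.sin(np.radians(12.86));R=np.array([[c,-sn],[sn,c]])
for nm,g in (("side",s),("top",t)):
    for i in finder.outline_of(nm,"chip0"):
        q=np.argwhere(i["mask"]).mean(0)[::-1];print(nm,round(i["confidence"],2),q.round(),((onz(g,[q],4)[0,:2]-B)@R).round())
x=np.hstack([cv2.resize(cv2.imread("pics/s7.png")[180:300,270:350],(400,600),interpolation=cv2.INTER_CUBIC),cv2.resize(cv2.imread("pics/t7.png")[160:280,350:430],(400,600),interpolation=cv2.INTER_CUBIC)]);cv2.imwrite("pics/s7c.png",x)
E
```

```text
12.5667 [ 555.11568285 -208.02182697   48.47239684] [-0.30167422  0.60800131 -1.09115695] 60.05396246910095
side 0.6 [339. 266.] [ -62. -169.]
side 0.53 [356. 268.] [ -27. -199.]
side 0.51 [348. 263.] [ -35. -169.]
```

View pics/s7c.png

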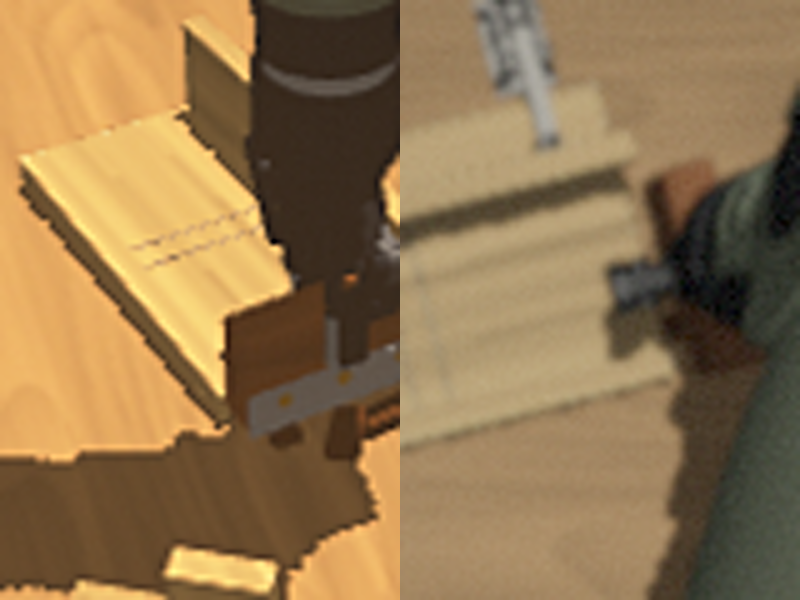

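The base looks clear, with at least three chips on the bench just below the blade. I'll lift, move back and recheck the count.

Call:
servo_tool(series=[{"x": 0,"y": 0,"z": 0.03,"rx": 0,"ry": 0,"rz": 0,"grip": 0.01},{"x": 0,"y": 0,"z": 0.065,"rx": 0,"ry": 0,"rz": 0,"grip": 0.01},{"x": -0.005,"y": 0.03,"z": 0.085,"rx": 0,"ry": 0,"rz": 0,"grip": 0.01},{"x": -0.015,"y": 0.065,"z": 0.09,"rx": 0,"ry": 0,"rz": 0,"grip": 0.01},{"x": -0.025,"y": 0.1,"z": 0.09,"rx": 0,"ry": 0,"rz": 0,"grip": 0.01},{"x": -0.035,"y": 0.139,"z": 0.09,"rx": 0,"ry": 0,"rz": 0,"grip": 0.01},{"x": -0.045,"y": 0.178,"z": 0.09,"rx": 0,"ry": 0,"rz": 0,"grip": 0.01},{"x": -0.055,"y": 0.216,"z": 0.09,"rx": 0,"ry": 0,"rz": 0,"grip": 0.01},{"x": -0.06,"y": 0.25,"z": 0.09,"rx": 0,"ry": 0,"rz": 0,"grip": 0.01},{"x": -0.06,"y": 0.263,"z": 0.09,"rx": 0,"ry": 0,"rz": 0,"grip": 0.01},{"x": -0.06,"y": 0.263,"z": 0.09,"rx": 0,"ry": 0,"rz": 0,"grip": 0.01}])

```text
clock: 13.58
tool_pos: [494.4, 57.9, 139.0]
eef_rot: [0.359, -3.121, -0.002]
wrist_force: [-0.8, 0.3, -1.5]
opening: 27.3
finger_force: 60.2
```

```bash
python3 - <<'E'
from fit import *
G={n:cam(n) for n in("top","side","wrist")}
r=robot.state();print(r["clock"],r["tool_pos"],r["wrist_force"],r["finger_force"])
B=np.array([582.4,-46.6]);c,sn=np.cos(np.radians(12.86)),np.sin(np.radians(12.86));R=np.array([[c,-sn],[sn,c]])
for nm,g in G.items():
    save(g,nm+"8")
    for i in finder.outline_of(nm,"chip0"):
        q=np.argwhere(i["mask"]).mean(0)[::-1];P=onz(g,[q],4)[0,:2];print(nm,round(i["confidence"],2),q.round(),P.round(),((P-B)@R).round())
x=np.hstack([cv2.resize(cv2.imread("pics/side8.png")[180:300,250:410],(400,300),interpolation=cv2.INTER_CUBIC),cv2.resize(cv2.imread("pics/top8.png")[160:280,300:460],(400,300),interpolation=cv2.INTER_CUBIC)]);
x=np.vstack([x,cv2.resize(cv2.imread("pics/wrist8.png")[100:340],(800,300))]);cv2.imwrite("pics/s8c.png",x)
E
```

```text
13.7333 [495.6895748   54.17659623 138.91584585] [-0.45655812 -0.21968869 -1.79895196] 60.193891525268555
top 0.64 [410. 203.] [ 586. -219.] [ -35. -169.]
top 0.62 [420. 198.] [ 600. -247.] [ -28. -199.]
top 0.54 [356. 207.] [579. -70.] [ -8. -22.]
top 0.45 [407. 224.] [ 528. -208.] [ -89. -145.]
side 0.49 [339. 267.] [ 559. -227.] [ -63. -171.]
side 0.47 [326. 264.] [ 528. -209.] [ -89. -146.]
wrist 0.93 [ 18. 183.] [ 560. -239.] [ -65. -182.]
wrist 0.84 [ 13. 216.] [ 599. -247.] [ -29. -199.]
wrist 0.59 [ 37. 208.] [ 584. -222.] [ -37. -172.]
wrist 0.54 [ 38. 158.] [ 529. -218.] [ -90. -156.]
```

View pics/s8c.png

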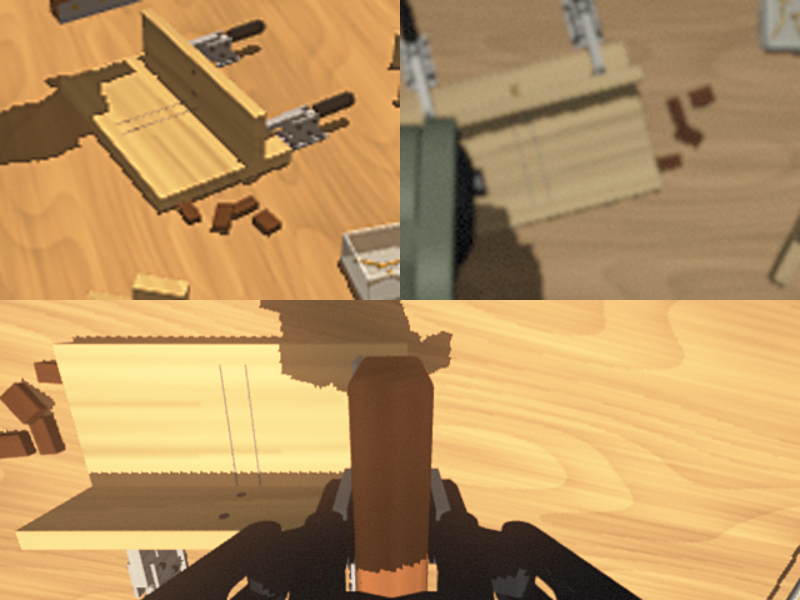

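All four chips lie on the bench beyond the right end and the base is clear. The scraper goes back to its old place.

Call:
servo_tool(series=[{"x": -0.007,"y": 0.035,"z": 0,"rx": 0,"ry": 0,"rz": -2,"grip": 0.01},{"x": -0.014,"y": 0.074,"z": 0,"rx": 0,"ry": 0,"rz": -4,"grip": 0.01},{"x": -0.021,"y": 0.114,"z": 0,"rx": 0,"ry": 0,"rz": -6,"grip": 0.01},{"x": -0.028,"y": 0.154,"z": 0,"rx": 0,"ry": 0,"rz": -8,"grip": 0.01},{"x": -0.035,"y": 0.194,"z": 0,"rx": 0,"ry": 0,"rz": -9.5,"grip": 0.01},{"x": -0.042,"y": 0.23,"z": -0.015,"rx": 0,"ry": 0,"rz": -9.5,"grip": 0.01},{"x": -0.05,"y": 0.258,"z": -0.04,"rx": 0,"ry": 0,"rz": -9.5,"grip": 0.01},{"x": -0.0507,"y": 0.274,"z": -0.07,"rx": 0,"ry": 0,"rz": -9.5,"grip": 0.01},{"x": -0.0507,"y": 0.2741,"z": -0.095,"rx": 0,"ry": 0,"rz": -9.5,"grip": 0.01},{"x": -0.0507,"y": 0.2741,"z": -0.107,"rx": 0,"ry": 0,"rz": -9.5,"grip": 0.01},{"x": -0.0507,"y": 0.2741,"z": -0.112,"rx": 0,"ry": 0,"rz": -9.5,"grip": 0.01},{"x": -0.0507,"y": 0.2741,"z": -0.113,"rx": 0,"ry": 0,"rz": -9.5,"grip": 0.01}])

```text
clock: 14.88
tool_pos: [444.2, 327.6, 25.9]
eef_rot: [0.089, -3.138, 0.0]
wrist_force: [-4.7, -0.7, 6.2]
opening: 27.3
finger_force: 62.9
```

Call:
servo_tool(series=[{"x": 0,"y": 0,"z": 0,"rx": 0,"ry": 0,"rz": 0,"grip": 0.035},{"x": 0,"y": 0,"z": 0,"rx": 0,"ry": 0,"rz": 0,"grip": 0.055},{"x": 0,"y": 0,"z": 0,"rx": 0,"ry": 0,"rz": 0,"grip": 0.07},{"x": 0,"y": 0,"z": 0,"rx": 0,"ry": 0,"rz": 0,"grip": 0.08},{"x": 0,"y": 0,"z": 0,"rx": 0,"ry": 0,"rz": 0,"grip": 0.08},{"x": 0,"y": 0,"z": 0.03,"rx": 0,"ry": 0,"rz": 0,"grip": 0.08},{"x": 0,"y": 0,"z": 0.07,"rx": 0,"ry": 0,"rz": 0,"grip": 0.08},{"x": 0,"y": 0,"z": 0.11,"rx": 0,"ry": 0,"rz": 0,"grip": 0.08},{"x": 0,"y": 0,"z": 0.15,"rx": 0,"ry": 0,"rz": 0,"grip": 0.08},{"x": 0,"y": -0.02,"z": 0.18,"rx": 0,"ry": 0,"rz": 0,"grip": 0.08},{"x": 0,"y": -0.05,"z": 0.2,"rx": 0,"ry": 0,"rz": 0,"grip": 0.08},{"x": 0,"y": -0.09,"z": 0.205,"rx": 0,"ry": 0,"rz": 0,"grip": 0.08}])

```text
clock: 15.88
tool_pos: [447.3, 239.7, 235.1]
eef_rot: [-0.096, 3.133, 0.005]
wrist_force: [1.9, -0.7, -1.4]
opening: 80.2
finger_force: 0.0
```

```bash
python3 - <<'E'
from fit import *
G={n:cam(n) for n in("top","side")};save(G["side"],"side9")
r=robot.state();a=r["eef_rot"];print(r["clock"],r["tool_pos"],r["opening"],np.degrees(2*np.arctan2(a[1],a[0]))%360)
for nm in G:
  for i in finder.outline_of(nm,"scraper")[:1]:
    q=np.argwhere(i["mask"]).mean(0)[::-1];print(nm,i["confidence"],q,i["mask"].sum())
p,e,n=fit(list(G.values()),box(-55,55,-14,14,0,60),np.array([445,329,.058,0]));print(p,e,n)
E
```

```text
15.9833 [445.81166402 234.81781973 232.78143624] 80.33645917711367 182.99898001111103
side 0.87 [258.94661922 168.33274021] 562
[4.39801086e+02 3.20810670e+02 1.28303118e-01 2.79776883e+00] 0.5890784404367764 155
```

Call:
servo_tool(series=[{"x": 0,"y": -0.04,"z": 0,"rx": 0,"ry": 0,"rz": 0,"grip": 0.08},{"x": 0,"y": -0.08,"z": 0,"rx": 0,"ry": 0,"rz": -3,"grip": 0.08},{"x": 0,"y": -0.12,"z": 0,"rx": 0,"ry": 0,"rz": -6,"grip": 0.08},{"x": 0,"y": -0.16,"z": 0,"rx": 0,"ry": 0,"rz": -9,"grip": 0.08},{"x": 0,"y": -0.2,"z": 0,"rx": 0,"ry": 0,"rz": -12,"grip": 0.08},{"x": 0,"y": -0.24,"z": 0,"rx": 0,"ry": 0,"rz": -15,"grip": 0.08},{"x": 0,"y": -0.28,"z": 0,"rx": 0,"ry": 0,"rz": -18,"grip": 0.08},{"x": 0,"y": -0.32,"z": 0,"rx": 0,"ry": 0,"rz": -21,"grip": 0.08},{"x": 0,"y": -0.36,"z": 0,"rx": 0,"ry": 0,"rz": -24,"grip": 0.08},{"x": 0,"y": -0.4,"z": 0,"rx": 0,"ry": 0,"rz": -27,"grip": 0.08},{"x": 0,"y": -0.44,"z": 0,"rx": 0,"ry": 0,"rz": -30,"grip": 0.08},{"x": 0,"y": -0.48,"z": 0,"rx": 0,"ry": 0,"rz": -33.5,"grip": 0.08}])

```text
clock: 17.08
tool_pos: [445.3, -242.7, 230.0]
eef_rot: [-0.821, -3.032, -0.001]
wrist_force: [1.0, 0.9, 0.8]
opening: 80.0
finger_force: 0.0
```

Call:
servo_tool(series=[{"x": 0,"y": -0.035,"z": 0,"rx": 0,"ry": 0,"rz": 0,"grip": 0.08},{"x": 0,"y": -0.06,"z": -0.02,"rx": 0,"ry": 0,"rz": 0,"grip": 0.08},{"x": 0,"y": -0.08,"z": -0.03,"rx": 0,"ry": 0,"rz": 0,"grip": 0.08},{"x": 0,"y": -0.08,"z": -0.03,"rx": 0,"ry": 0,"rz": 0,"grip": 0.08},{"x": 0,"y": -0.08,"z": -0.03,"rx": 0,"ry": 0,"rz": 0,"grip": 0.08}])

```text
clock: 17.5
tool_pos: [445.0, -321.1, 199.1]
eef_rot: [-0.818, -3.03, -0.003]
wrist_force: [-0.7, -0.5, 0.1]
opening: 79.9
finger_force: 0.0
```

```bash
python3 snap.py w10 rib; python3 - <<'E'
from fit import *
g=pickle.load(open("w10.pkl","rb"));r=robot.state();a=r["eef_rot"];print(r["tool_pos"],np.degrees(2*np.arctan2(a[1],a[0]))%360)
rib=box(0,48,-9,9,0,62)+box(-48,0,-9,9,0,30)[:3]
for v in([g],[g,V["w2"],V["w3"]]):
  for p0 in([425,-340.2,np.radians(-30.2)],[425,-340.2,np.radians(-30.2),0]):
    p,e,n=fit(v,rib,np.array(p0));print(p.round(2),np.degrees(p[2]).round(2),e,n)
E
```

```text
17.55 [ 445.24964684 -320.55675558  199.84096801] [-0.76  0.35 -0.24  0.98  0.   -0.23]
rib [(0.8, np.int64(1802), array([289., 185.])), (0.62, np.int64(1756), array([374., 320.]))]
[ 445.43146014 -320.32490459  200.45197684] 149.87738264608828
[ 427.71 -340.66   -0.56] -32.02 0.6752062232309287 87
[ 432.92 -346.05   -0.57  -30.94] -32.42 0.324492548191101 95
[ 426.7  -340.91   -0.53] -30.34 0.26539380589084227 266
[ 426.71 -341.26   -0.53   -0.86] -30.32 0.24421791422471315 267
```

Call:
servo_tool(series=[{"x": 0.001,"y": -0.02,"z": 0,"rx": 0,"ry": 0,"rz": 0,"grip": 0.08},{"x": 0.0024,"y": -0.0318,"z": -0.03,"rx": 0,"ry": 0,"rz": 0,"grip": 0.08},{"x": 0.0024,"y": -0.0318,"z": -0.07,"rx": 0,"ry": 0,"rz": 0,"grip": 0.08},{"x": 0.0024,"y": -0.0318,"z": -0.11,"rx": 0,"ry": 0,"rz": 0,"grip": 0.08},{"x": 0.0024,"y": -0.0318,"z": -0.145,"rx": 0,"ry": 0,"rz": 0,"grip": 0.08},{"x": 0.0024,"y": -0.0318,"z": -0.17,"rx": 0,"ry": 0,"rz": 0,"grip": 0.08},{"x": 0.0024,"y": -0.0318,"z": -0.18,"rx": 0,"ry": 0,"rz": 0,"grip": 0.08},{"x": 0.0024,"y": -0.0318,"z": -0.18,"rx": 0,"ry": 0,"rz": 0,"grip": 0.05},{"x": 0.0024,"y": -0.0318,"z": -0.18,"rx": 0,"ry": 0,"rz": 0,"grip": 0.03},{"x": 0.0024,"y": -0.0318,"z": -0.18,"rx": 0,"ry": 0,"rz": 0,"grip": 0.01},{"x": 0.0024,"y": -0.0318,"z": -0.18,"rx": 0,"ry": 0,"rz": 0,"grip": 0.005},{"x": 0.0024,"y": -0.0318,"z": -0.18,"rx": 0,"ry": 0,"rz": 0,"grip": 0.005}], force=60)

```text
clock: 18.6
tool_pos: [448.5, -354.4, 22.6]
eef_rot: [0.818, 3.03, -0.002]
wrist_force: [1.2, 2.6, 0.5]
opening: 19.4
finger_force: 0.4
```

Call:
servo_tool(series=[{"x": 0,"y": 0,"z": 0,"rx": 0,"ry": 0,"rz": 0,"grip": 0.005},{"x": 0,"y": 0,"z": 0,"rx": 0,"ry": 0,"rz": 0,"grip": 0.005},{"x": 0,"y": 0,"z": 0,"rx": 0,"ry": 0,"rz": 0,"grip": 0.005}], force=60)

```text
clock: 18.85
tool_pos: [448.4, -354.3, 22.5]
eef_rot: [0.818, 3.03, -0.002]
wrist_force: [-0.1, 0.5, 6.4]
opening: 17.6
finger_force: 58.7
```

Call:
servo_tool(series=[{"x": 0,"y": 0,"z": 0.03,"rx": 0,"ry": 0,"rz": 0,"grip": 0.005},{"x": 0,"y": 0,"z": 0.065,"rx": 0,"ry": 0,"rz": 0,"grip": 0.005},{"x": 0.005,"y": 0.02,"z": 0.095,"rx": 0,"ry": 0,"rz": 5,"grip": 0.005},{"x": 0.015,"y": 0.05,"z": 0.11,"rx": 0,"ry": 0,"rz": 10,"grip": 0.005},{"x": 0.027,"y": 0.085,"z": 0.11,"rx": 0,"ry": 0,"rz": 16,"grip": 0.005},{"x": 0.039,"y": 0.12,"z": 0.11,"rx": 0,"ry": 0,"rz": 22,"grip": 0.005},{"x": 0.051,"y": 0.155,"z": 0.11,"rx": 0,"ry": 0,"rz": 28,"grip": 0.005},{"x": 0.063,"y": 0.19,"z": 0.11,"rx": 0,"ry": 0,"rz": 34,"grip": 0.005},{"x": 0.075,"y": 0.225,"z": 0.11,"rx": 0,"ry": 0,"rz": 40,"grip": 0.005},{"x": 0.085,"y": 0.26,"z": 0.11,"rx": 0,"ry": 0,"rz": 43.1,"grip": 0.005},{"x": 0.093,"y": 0.285,"z": 0.11,"rx": 0,"ry": 0,"rz": 43.1,"grip": 0.005},{"x": 0.097,"y": 0.2978,"z": 0.11,"rx": 0,"ry": 0,"rz": 43.1,"grip": 0.005}])

```text
clock: 19.85
tool_pos: [545.0, -52.6, 131.3]
eef_rot: [-0.358, 3.12, 0.001]
wrist_force: [0.1, -0.5, -0.5]
opening: 17.4
finger_force: 58.6
```

Call:
servo_tool(series=[{"x": 0,"y": 0,"z": -0.02,"rx": 0,"ry": 0,"rz": 0,"grip": 0.005},{"x": 0,"y": 0,"z": -0.04,"rx": 0,"ry": 0,"rz": 0,"grip": 0.005},{"x": 0,"y": 0,"z": -0.06,"rx": 0,"ry": 0,"rz": 0,"grip": 0.005},{"x": 0,"y": 0,"z": -0.075,"rx": 0,"ry": 0,"rz": 0,"grip": 0.005},{"x": 0,"y": 0,"z": -0.082,"rx": 0,"ry": 0,"rz": 0,"grip": 0.005},{"x": 0,"y": 0,"z": -0.082,"rx": 0,"ry": 0,"rz": 0,"grip": 0.005},{"x": 0,"y": 0,"z": -0.082,"rx": 0,"ry": 0,"rz": 0,"grip": 0.005}])

```text
clock: 20.43
tool_pos: [544.5, -56.1, 49.1]
eef_rot: [0.352, -3.122, 0.0]
wrist_force: [0.4, 0.1, -1.5]
opening: 17.1
finger_force: 58.6
```

```bash
python3 snap.py w11 rib base; python3 - <<'E'
from fit import *
g=pickle.load(open("w11.pkl","rb"));t=cam("top");s=cam("side");save(s,"s11");r=robot.state();a=r["eef_rot"];print(r["tool_pos"],np.degrees(2*np.arctan2(a[1],a[0]))%180,r["wrist_force"])
B=np.array([582.4,-46.6,0]);c,sn=np.cos(np.radians(12.86)),np.sin(np.radians(12.86))
p0=np.array([544.4-24*c,-55.3-24*sn,np.radians(12.86),26])
low=box(-48,0,-9,9,0,30)[:3]; full=low+box(0,48,-9,9,0,62)
for nm,v,sg in(("w",[g],low),("s",[s],full),("ws",[g,s],low)):
    p,e,n=fit(v,sg,p0,rs=(4,2));d=p[:2]-B[:2];print(nm,p.round(1),np.degrees(p[2]).round(2),"base xy",(d@[c,sn]).round(1),(d@[-sn,c]).round(1),e,n)
a=cv2.resize(cv2.imread("pics/w11.png")[60:300,140:460],(400,300));b=cv2.resize(cv2.imread("pics/s11.png")[180:270,270:390],(400,300),interpolation=cv2.INTER_CUBIC)
cv2.imwrite("pics/m11.png",np.hstack([a,b]))
E
```

```text
20.4833 [545.01267864 -56.11557308  49.63850941] [-0.24  0.51 -0.43  0.63 -0.   -0.46]
rib [(0.59, np.int64(7891), array([312., 236.]))]
base [(0.6, np.int64(71951), array([317., 207.]))]
[545.13628302 -55.92815446  49.78026404] 12.884192262061305 [ 0.27827812 -0.4645755  -0.58750385]
w [ 5.063e+02 -7.620e+01  2.000e-01  1.582e+02] 9.9 base xy -80.8 -12.0 0.1088158413683695 5
s [ 5.271e+02 -4.290e+01  1.000e-01  2.190e+01] 6.5 base xy -53.1 16.0 1.1628116037915441 99
ws [ 5.201e+02 -4.490e+01  5.000e-01  2.580e+01] 29.04 base xy -60.3 15.6 0.8906987728145125 60
```

View pics/m11.png

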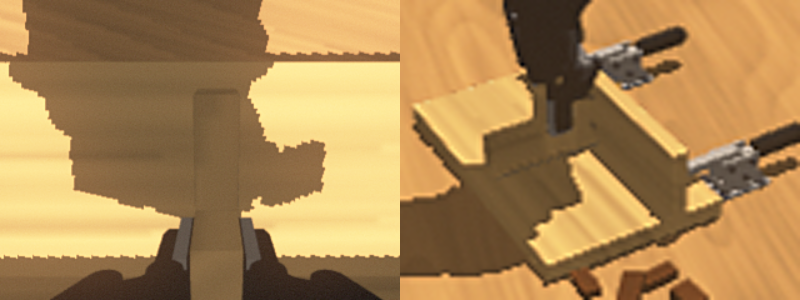

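The wrist crop shows the rib upright between the pads, with its low-half front edge at px (294..330, 134). The side view shows it over the pencil lines. I'm checking lateral centring from that edge.

```bash
python3 - <<'E'
from fit import *
from scipy.ndimage import gaussian_filter1d
g=pickle.load(open("w11.pkl","rb"))
B=np.array([582.4,-46.6]);c,sn=np.cos(np.radians(12.86)),np.sin(np.radians(12.86));R=np.array([[c,-sn],[sn,c]])
im=g["pixels"].astype(float).mean(2)
for r0 in(136,150,165,185,205):
    I=gaussian_filter1d(im[r0-2:r0+3].mean(0),.8);d=np.gradient(I)
    l=285+np.abs(d[285:303]).argmax();r=320+np.abs(d[320:342]).argmax()
    q=(onz(g,[(l,r0),(r,r0)],56.5)[:,:2]-B)@R;print(r0,l,r,q.round(1).tolist(),q[:,1].mean())
I=im[:,300:325].mean(1);r0=120+np.abs(np.gradient(I))[120:140].argmax();print("front row",r0,((onz(g,[(312,r0)],56.5)[0,:2]-B)@R).round(1))
# model overlay
p=[544.4-24*c,-55.3-24*sn,np.radians(12.86),26.5];print(proj(g,tf(p,[(-48,9,30),(-48,-9,30),(0,9,30),(0,-9,30)])).round(1))
E
```

```text
136 294 338 [[-102.6, -10.3], [-102.6, 10.6]] 0.10990828995596491
150 294 332 [[-96.0, -10.5], [-96.0, 7.8]] -1.3131826999476397
165 294 332 [[-88.7, -10.6], [-88.7, 8.0]] -1.3123687904821693
185 294 332 [[-78.5, -10.8], [-78.5, 8.2]] -1.311245572061238
205 297 331 [[-67.9, -9.5], [-67.9, 7.9]] -0.7987973933883104
front row 130 [-105.4   -1.8]
[[335.1 117.7]
 [296.4 117.7]
 [332.9 214. ]
 [298.1 214. ]]
```

Call:
servo_tool(series=[{"x": -0.0002,"y": 0.0008,"z": -0.003,"rx": 0,"ry": 0,"rz": 0,"grip": 0.005},{"x": -0.0003,"y": 0.0013,"z": -0.0045,"rx": 0,"ry": 0,"rz": 0,"grip": 0.005},{"x": -0.0003,"y": 0.0013,"z": -0.0055,"rx": 0,"ry": 0,"rz": 0,"grip": 0.005},{"x": -0.0003,"y": 0.0013,"z": -0.0055,"rx": 0,"ry": 0,"rz": 0,"grip": 0.005},{"x": -0.0003,"y": 0.0013,"z": -0.0055,"rx": 0,"ry": 0,"rz": 0,"grip": 0.005}], force=60)

```text
clock: 21.1
tool_pos: [544.0, -54.2, 43.6]
eef_rot: [-0.353, 3.122, 0.0]
wrist_force: [-1.9, 0.3, 5.3]
opening: 17.2
finger_force: 59.3
```

Call:
servo_tool(series=[{"x": 0.001,"y": 0.0002,"z": 0.0004,"rx": 0,"ry": 0,"rz": 0,"grip": 0.005},{"x": 0.002,"y": 0.0005,"z": 0.0004,"rx": 0,"ry": 0,"rz": 0,"grip": 0.005},{"x": 0.003,"y": 0.0007,"z": 0.0004,"rx": 0,"ry": 0,"rz": 0,"grip": 0.005},{"x": 0.004,"y": 0.0009,"z": 0.0004,"rx": 0,"ry": 0,"rz": 0,"grip": 0.005},{"x": 0.005,"y": 0.0011,"z": 0.0004,"rx": 0,"ry": 0,"rz": 0,"grip": 0.005},{"x": 0.006,"y": 0.0014,"z": 0.0004,"rx": 0,"ry": 0,"rz": 0,"grip": 0.005},{"x": 0.0065,"y": 0.0015,"z": 0.0004,"rx": 0,"ry": 0,"rz": 0,"grip": 0.005},{"x": 0.0065,"y": 0.0015,"z": 0.0004,"rx": 0,"ry": 0,"rz": 0,"grip": 0.005}])

```text
clock: 21.77
tool_pos: [550.8, -52.8, 43.7]
eef_rot: [-0.353, 3.121, -0.0]
wrist_force: [-1.9, -0.7, 4.1]
opening: 17.4
finger_force: 59.1
```

Call:
servo_tool(series=[{"x": 0.0005,"y": 0.0001,"z": 0,"rx": 0,"ry": 0,"rz": 0,"grip": 0.005},{"x": 0.001,"y": 0.0002,"z": 0,"rx": 0,"ry": 0,"rz": 0,"grip": 0.005},{"x": 0.0015,"y": 0.0003,"z": 0,"rx": 0,"ry": 0,"rz": 0,"grip": 0.005},{"x": 0.002,"y": 0.0005,"z": 0,"rx": 0,"ry": 0,"rz": 0,"grip": 0.005},{"x": 0.0025,"y": 0.0006,"z": 0,"rx": 0,"ry": 0,"rz": 0,"grip": 0.005},{"x": 0.0025,"y": 0.0006,"z": 0,"rx": 0,"ry": 0,"rz": 0,"grip": 0.005}])

```text
clock: 22.27
tool_pos: [550.9, -52.8, 43.7]
eef_rot: [0.351, -3.118, 0.002]
wrist_force: [-7.7, -0.8, 9.6]
opening: 17.5
finger_force: 60.1
```

Call:
servo_tool(series=[{"x": 0.0005,"y": 0.0001,"z": 0.0004,"rx": 0,"ry": 0,"rz": 0,"grip": 0.005},{"x": 0.001,"y": 0.0002,"z": 0.0004,"rx": 0,"ry": 0,"rz": 0,"grip": 0.005},{"x": 0.0014,"y": 0.0003,"z": 0.0004,"rx": 0,"ry": 0,"rz": 0,"grip": 0.005},{"x": 0.0014,"y": 0.0003,"z": 0.0004,"rx": 0,"ry": 0,"rz": 0,"grip": 0.005},{"x": 0.0014,"y": 0.0003,"z": 0.0004,"rx": 0,"ry": 0,"rz": 0,"grip": 0.005}])

```text
clock: 22.68
tool_pos: [550.9, -52.8, 43.7]
eef_rot: [0.35, -3.115, 0.002]
wrist_force: [-11.9, -3.9, 9.9]
opening: 17.3
finger_force: 60.1
```

```bash
python3 - <<'E'
from fit import *
g=cam("wrist");s=cam("side");t=cam("top");save(g,"w12");save(s,"s12")
r=robot.state();a=r["eef_rot"];print(r["clock"],r["tool_pos"],a,np.degrees(2*np.arctan2(a[1],a[0]))%180,r["wrist_force"],r["moment"],r["finger_force"])
c,sn=np.cos(np.radians(12.86)),np.sin(np.radians(12.86))
print("press",-(r["wrist_force"][:2]@[c,sn]))
a=cv2.resize(cv2.imread("pics/w12.png")[60:300,140:460],(400,300));b=cv2.resize(cv2.imread("pics/s12.png")[180:270,270:390],(400,300),interpolation=cv2.INTER_CUBIC)
cv2.imwrite("pics/m12.png",np.hstack([a,b]))
B=np.array([582.4,-46.6]);R=np.array([[c,-sn],[sn,c]]);im=g["pixels"].astype(float).mean(2)
for r0 in(140,150,165,185):
    d=np.gradient(im[r0-2:r0+3].mean(0));l=285+np.abs(d[285:303]).argmax();rr=320+np.abs(d[320:342]).argmax()
    q=(onz(g,[(l,r0),(rr,r0)],51)[:,:2]-B)@R;print(r0,l,rr,q.round(1).tolist())
E
```

```text
22.8333 [550.90417821 -52.74169907  43.67200982] [ 3.50468171e-01 -3.11524959e+00  2.09920302e-03] 12.837667593500385 [-12.39463883  -3.90453018   9.99090772] [-0.67678001  1.80344958 -0.02125101] 60.10332226753235
press 12.952771333639669
140 294 339 [[-93.6, -8.6], [-93.6, 13.0]]
150 293 332 [[-88.8, -9.1], [-88.8, 9.7]]
165 294 332 [[-81.5, -8.8], [-81.5, 9.8]]
185 295 331 [[-71.3, -8.5], [-71.3, 9.5]]
```

View pics/m12.png

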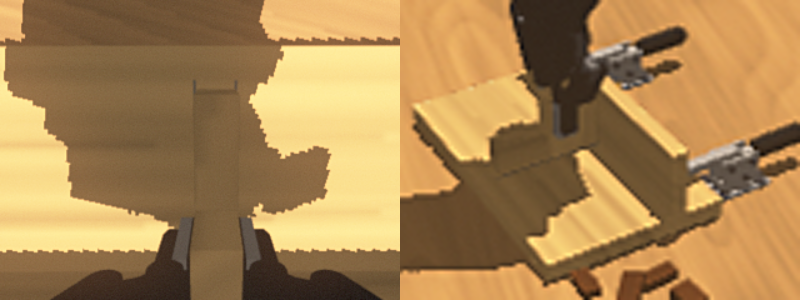

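The rib sits flush and upright between the pencil lines, about 0.4 mm off centre and square to the back board, with roughly 13 N of push. I'm handing in.

```bash
python3 -c "
from h import *
print(robot.state()['wrist_force']); print(robot.sign_off())"
```

```text
[-12.39463883  -3.90453018   9.99090772]
the job is handed in; nothing more can be done
None
```

I swept the four chips off the base, put the scraper back on the bench, and handed in while holding the rib flush between the pencil lines; the wrist read about 13 N of push, and the grader returned no verdict.

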